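Clear the tag marker and hang up the tote

ROBOT

A 6-joint arm with a two-finger parallel gripper is mounted at the origin on the work surface. World frame = base frame: x ahead of the robot, y to its left, z up, the work surface at z = 0. Lengths are in mm, angles in degrees, forces in N, time in s.
With the tool pointing down it reaches from about 300 to 850 mm from the base axis. Payload 4.2 kg.
Tool frame: the origin (TCP) lies midway between the tips of the shut fingers; the grasp point (between the pads) lies 19 mm behind it; z points along the fingers, y is the line along which they close (so a half turn about z gives the same grasp; the last joint's range is limited). The gripper opens to 91 mm and grips with 3 to 60 N. Pads are 32 mm wide; open, the fingers measure 118 mm over their backs; the gripper's body (76 mm by 178 mm) begins 60 mm behind the grasp point.
Start: joints at [-64.343, 18.312, 89.639, -0, 72.044, -1.146], TCP at [259.287, -513.238, 213.976] pointing down, gripper open.
Joint ranges: [-177.97, 177.97], [-48.28, 115.42], [12.27, 149.76], [-77.06, 257.06], [2.81, 150.46], [-146.56, 146.56]. Speed limits (degrees/s): [147.25, 147.25, 180, 180, 180, 180].

INTERFACE

Orientations are given as [roll, pitch, yaw] about the fixed x, y, z axes, in that order (R = Rz(yaw) Ry(pitch) Rx(roll)).
In Python, from workcell import state, grab_frame, camera_model, workorder gives the robot as it stands.
- The arm moves only by the tool carry_out, never from a script. Its argument "commands" is a list of rows, each a list of 7 numbers: the turn, a rotation vector about the tool's x, y, z in degrees, then the shift along the tool's x, y, z in mm, then the opening, from -1 (shut) to 1 (fully open). In form: [[ax, ay, az, dx, dy, dz, hand], ...]. A call has 1 to 20 rows; each row is the pose to reach, as a shift and turn from the pose commanded when the call began, along the tool's axes at that moment; what a row does not reach only later rows make up. A row lasts 1/10 s, in which the tool goes at most 50 mm and 8.59 degrees, less where a joint would pass 70% of its speed; a pose out of reach is approached as far as the arm can. A call with a gripper value outside its range is refused whole. The fingers move at their own pace and stop on an object; "force" is the grip in N (left out, the last holds). Time passes only in rows, so rows that repeat a pose let the fingers close. It gives the time, the measured TCP pose, the force, the opening and the grip force at its end, in the units of the state.
- state(): the state, without advancing time (a new reading comes with each control period).
- grab_frame(name): name is "side" or "top" or "wrist"; returns the picture (384x512x3 uint8, red, green, blue); there is no depth.
- camera_model(name): a dict with "fx", "fy", "cx", "cy" (pixels), "origin" and "rotation" of the camera in the world; the wrist camera has in their place "mount" (4x4, takes a point from camera to tool coordinates, whose origin is the TCP and whose axes are the flange's). Camera axes: x right, y up, looking along -z (the intrinsics and any distortion apply to the point x, -y, -z); pixel columns grow to the right and rows downward; lengths in mm; the calibration is good to about 2 mm. A picture is of the moment at which its call begins: read the wrist's pose just before it. camera_model takes no time and is no camera call.
- workorder.job_done(): hands the job in; it is judged then, once.
The state is a dict: "time_s": time; "qpos": joint angles; "qvel": joint speeds; "effort": joint torques, N m; "ee_pos": TCP position; "ee_rot": TCP orientation; "force": force on the tool from outside, world axes, zero at the start; "torque": the same for the moment, N m; "gripper_width": finger opening in mm; "gripper_force": force on a finger pad.
Only numpy, scipy, OpenCV 4.12 (cv2) and the standard library are available. Lean on these libraries where they do the work, as an engineer would, in place of code of your own. Each camera call takes 0.05 s, during which the arm holds its last target. There are 200 camera calls.

TASK

The marking machine has finished its batch. Swing its presser all the way up by the lever, put every tag from the machine into the carry tote, swing the presser fully down again, and hang the tote with the tags in it by the middle of its handle across both prongs of the double hook. Leave the rasp, torch, jug and pin box where they are.

Things in the scene. Friction and masses are not known exactly. Their poses are not given: they have to be found in the camera images.
- machine: Tag marking machine, fixed: low grey box, flat aluminium bed 40 mm above the ledge. Origin on the ledge; x to its back, y to its left, z up. Spans x -85..115, y -145..160 mm. Five flush round seats, some empty, in a row at x -20, y -110, -66, -22, 22, 66 mm. At x over 60 mm a grey housing 62 mm high with the black marking head parked at y -105 mm, 114 mm high.
- presser (a joint): The presser's turn in rad: 0 fully down (its feet hold the tags on their seats), 1.85 fully up at its stop (feet stand straight up, 125 mm above the ledge). Stays where left; takes 2 to 3 N at the knob. One steel piece: shaft along the machine's y, five thin fingers 55 mm long with rubber feet, hand lever at the left (+y) end.
- lever_knob (a point): Centre of the lever's black knob, a cylinder 16 mm thick and 30 mm long, parallel to the shaft (machine y), thin lever arm at its middle, 70 mm from the shaft axis. Presser down: in front of the shaft (machine -x), 20 degrees above its level, 90 mm above the ledge. Raising swings it up and over, 36 degrees behind the vertical at the end. 40 mm free on both sides along y.
- presser_hinge (a point): Point of the shaft axis level with the lever, at x 35, y 135, z 66 mm in the machine's frame; the lever turns about the machine's y axis through here.
- tote: Carry tote of grey plastic, loose, on the ledge: open box 180 (x) by 110 (y) by 55 mm high, walls and floor 4 mm, 200 to 340 g. Origin: centre of its underside, z up. A fixed handle of 14 mm round steel bar rises from the two short ends and runs straight along the tote's x over its middle for 124 mm, bar centre 135 mm above the underside; tags go in beside the bar.
- tote_handle (a point): Middle of the tote's handle bar, on the bar's axis (135 mm above the tote's underside); axes as the tote's, so the bar runs along x.
- hook: Double hook on a steel post bolted to the ledge. Origin on the ledge under the post's front face, z up. Post 40 mm square, 204 mm high, behind the origin, on a base plate. Two 8 mm round prongs at y -28 and +28 mm reach forward (-x) level to x -105 mm, top sides 190 mm above the ledge, then turn up; tips at x -116 mm, 213 mm above the ledge.
- hook_seat (a point): Midpoint between the two prongs, level with their top sides: x -85, y 0, z 190 mm in the hook's frame, axes as the hook's. A tote hung here has its handle bar across both prongs (bar along the hook's y), bar centre 7 mm above this point.
- rasp: Bystander: hoof rasp with wooden handle, 370 by 38 by 28 mm, lying on the ledge. Origin under it, long axis x.
- torch: Bystander: aluminium torch, 165 mm long, 36 mm thick, lying on the ledge. Origin under it, long axis x.
- jug: Bystander: blue drench measuring jug, 100 mm in diameter, 125 mm high, handle at its +y. Origin: centre of its underside.
- pin_box: Bystander: clear plastic pin box, 100 (x) by 65 (y) by 32 mm high. Origin: centre of its underside.
- tag1: Button ear tag of yellow plastic, loose, 14 g: a disc 32 mm in diameter and 11 mm thick with a round collar 18 mm in diameter on top, 15 mm high in all. Origin: centre of its underside, z towards the collar. It starts on one of the machine's seats; three to five of the five tags are there (None from the start: absent).
- tag2: Button ear tag of yellow plastic, loose, 14 g: a disc 32 mm in diameter and 11 mm thick with a round collar 18 mm in diameter on top, 15 mm high in all. Origin: centre of its underside, z towards the collar. It starts on one of the machine's seats; three to five of the five tags are there (None from the start: absent).
- tag3: Button ear tag of yellow plastic, loose, 14 g: a disc 32 mm in diameter and 11 mm thick with a round collar 18 mm in diameter on top, 15 mm high in all. Origin: centre of its underside, z towards the collar. It starts on one of the machine's seats; three to five of the five tags are there (None from the start: absent).
- tag4: Button ear tag of yellow plastic, loose, 14 g: a disc 32 mm in diameter and 11 mm thick with a round collar 18 mm in diameter on top, 15 mm high in all. Origin: centre of its underside, z towards the collar. It starts on one of the machine's seats; three to five of the five tags are there (None from the start: absent).
- tag5: Button ear tag of yellow plastic, loose, 14 g: a disc 32 mm in diameter and 11 mm thick with a round collar 18 mm in diameter on top, 15 mm high in all. Origin: centre of its underside, z towards the collar. It starts on one of the machine's seats; three to five of the five tags are there (None from the start: absent).
Things that resemble listed ones, but are neither listed nor needed, are in the scene too. Leave any purple look-alike of the tote alone.

How it is judged:
By the outcome, as a careful person would: the job done as asked, in the order asked, and still so for the second after the job is handed in, with the robot touching nothing.
Of tag1, tag2, tag3, tag4, tag5 only 3 to 5 are there at a start; the rules pass over those that are not, and their reading is None.
At some moment in a run one of tote may be knocked a few centimetres aside while the robot is not near it.
Once in a run the grip may slacken for a moment while it holds something.
It also fails if it takes over 210 s, if anything falls off the work surface, if the arm or the gripper's body presses on something with over 40 N, if the wrist force passes 120 N, or if a joint passes its speed limit or range.

## Working session

There is one attempt and no reset: what is moved stays moved. The work goes in short steps, Python scripts to look and compute and a tool call to move; the robot and the scene stay as the last step left them, time stands still between calls to the robot, and variables do not carry over. Pictures are saved under pics/ and viewed, at most 14 in all, crops included, and the job is handed in when it is done.

Besides the shell and the picture viewer there is one more tool, called after "Call:" by a JSON object that holds its "name" and its "arguments", one argument or row to a line. carry_out: Moves the arm, as the interface text tells. Its arguments: {"type":"object","properties":{"commands":{"type":"array"},"force":{"type":"number"}},"required":["commands"]}

```bash
mkdir -p pics; ls; cat > h.py <<'E'
import numpy as np, cv2
from workcell import state, grab_frame, camera_model, workorder
from scipy.spatial.transform import Rotation as R
def snap(n,f,crop=None,scale=1):
    im=grab_frame(n)[:,:,::-1].copy(); cv2.imwrite(f'pics/raw_{f}.png',im)
    if crop: x0,y0,x1,y1=crop; im=im[y0:y1,x0:x1]
    cv2.imwrite(f'pics/{f}.png',cv2.resize(im,None,fx=scale,fy=scale,interpolation=cv2.INTER_CUBIC))
def pose(s=None):
    s=s or state(); T=np.eye(4); T[:3,:3]=R.from_euler('xyz',s['ee_rot'],degrees=True).as_matrix(); T[:3,3]=s['ee_pos']; return T
def cam(n,T=None):
    c=camera_model(n)
    if n=='wrist':
        M=T@np.array(c['mount']); return c,M[:3,:3],M[:3,3]
    return c,np.array(c['rotation']),np.array(c['origin'])
def ray(n,u,v,z,T=None):
    c,Rm,o=cam(n,T); d=Rm@np.array([(u-c['cx'])/c['fx'],-(v-c['cy'])/c['fy'],-1]); return o+d*(z-o[2])/d[2]
def proj(n,P,T=None):
    c,Rm,o=cam(n,T); p=(np.atleast_2d(P)-o)@Rm; return np.c_[c['cx']-c['fx']*p[:,0]/p[:,2],c['cy']+c['fy']*p[:,1]/p[:,2]]
E
python3 - <<'E'
from h import *
print(state())
for n in('side','top','wrist'): print(n,camera_model(n))
snap('top','top0',None,1.56);snap('side','side0',None,1.56)
E
```

```text
pics
{'time_s': 0.0, 'qpos': array([-6.43442699e+01,  1.83496678e+01,  8.97082161e+01,  9.08811919e-04,
        7.20428502e+01, -1.14549615e+00]), 'qvel': array([ 0.07220086,  0.08017766, -0.08018583, -0.0045035 , -0.1012116 ,
        0.13092882]), 'effort': array([-1.10248253e-03, -4.12465560e+01, -2.31976533e+01,  7.27452594e-02,
        4.55895730e-02, -1.26621212e-04]), 'ee_pos': array([ 259.05001997, -512.75934023,  213.12779651]), 'ee_rot': array([-1.79899303e+02, -2.87768523e-03,  2.68009428e+01]), 'force': array([ 0.20286976, -0.35396143,  0.2671375 ]), 'torque': array([0.02310282, 0.02601036, 0.01224525]), 'gripper_force': 0.0, 'gripper_width': 90.90972941371314}
side {'fx': 403.35756580900625, 'fy': 403.35756580900625, 'cx': 257.4837908763991, 'cy': 186.18635346381217, 'origin': array([-60.50068279, 606.0551447 , 897.72613659]), 'rotation': array([  48.42399355,   -0.2707903 , -142.08413089])}
top {'fx': 389.70503150962344, 'fy': 389.70503150962344, 'cx': 253.5074005013712, 'cy': 185.29881499376896, 'origin': array([ 307.97178795,  -55.27869056, 1290.04027899]), 'rotation': array([  8.50150898,  -1.1475782 , -88.71267564])}
wrist {'fx': 323.55274365617817, 'fy': 323.55274365617817, 'cx': 259.01235025367487, 'cy': 190.9532553870383, 'mount': array([[-4.79921669e-05,  9.57109166e-01,  2.89727532e-01,
         8.12050457e+01],
       [ 9.99999811e-01, -1.31873244e-04,  6.01286481e-04,
         1.93039550e-01],
       [ 6.13704112e-04,  2.89727506e-01, -9.57108978e-01,
        -1.70734519e+02],
       [ 0.00000000e+00,  0.00000000e+00,  0.00000000e+00,
         1.00000000e+00]])}
```

```bash
sed -i "s/return c,np.array(c\['rotation'\])/return c,R.from_euler('xyz',c['rotation'],degrees=True).as_matrix()/" h.py
python3 - <<'E'
from h import *
T=pose(); print(proj('top',T[:3,3]),proj('side',T[:3,3]))
E
```

```text
[[412.54657106 265.44091471]] [[395.52854386 121.5165134 ]]
```

View pics/top0.png

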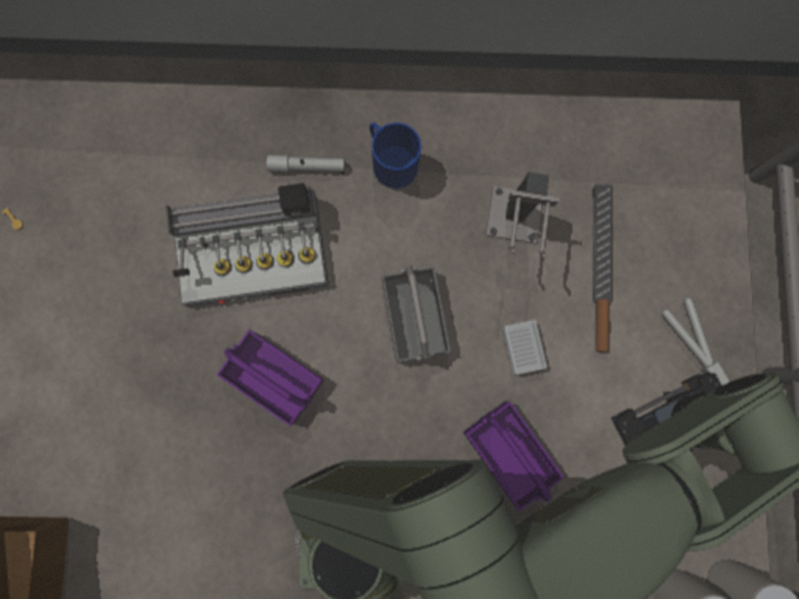

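View pics/side0.png

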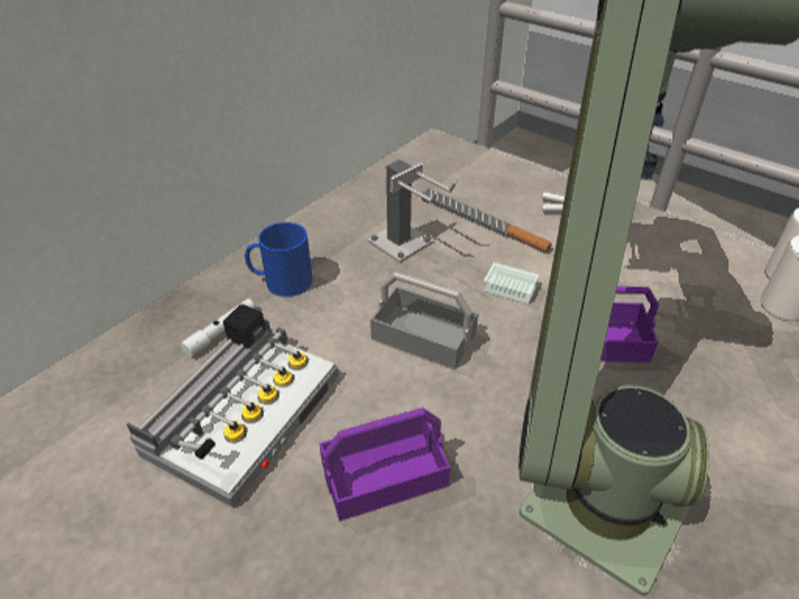

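```bash
python3 - <<'E'
import cv2,numpy as np
t=cv2.imread('pics/raw_top0.png');s=cv2.imread('pics/raw_side0.png')
def cr(im,x,y,w,h,k): return cv2.resize(im[y:y+h,x:x+w],None,fx=k,fy=k,interpolation=cv2.INTER_CUBIC)
a=cr(t,100,110,125,90,6);cv2.imwrite('pics/a.png',a)
b=cr(t,235,105,130,130,4.6);cv2.imwrite('pics/b.png',b)
E
```

```text
(no output)
```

View pics/a.png

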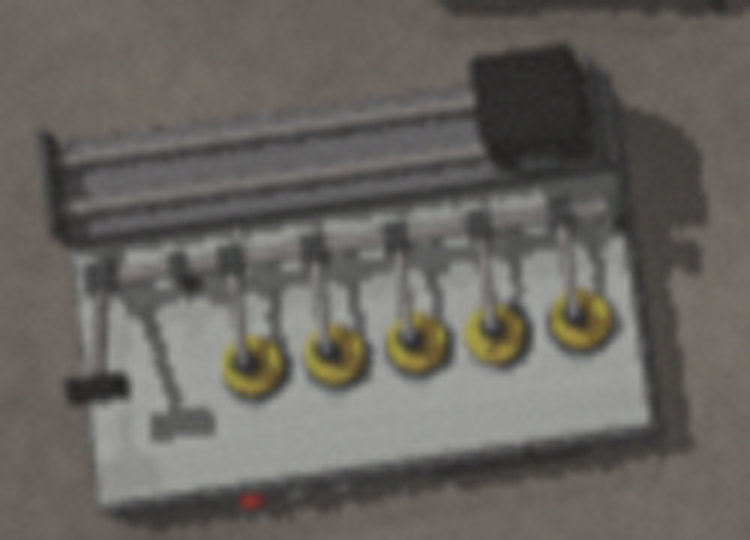

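View pics/b.png

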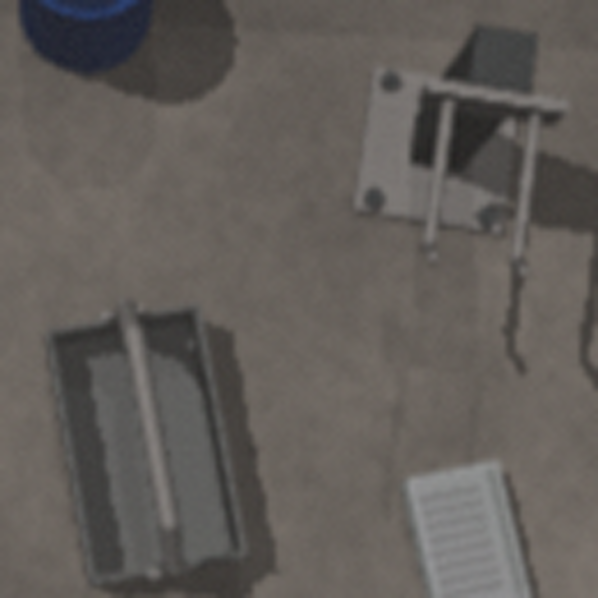

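```bash
python3 - <<'E'
from h import *
from scipy.optimize import least_squares
def px(p,o,k): return (np.array(p,float)+.5)/k-.5+o
A=px([(253,366),(337,355),(418,344),(497,333),(582,320),(97,388),(105,505),(655,428)],(100,110),6)
c=np.cos(np.radians(20))*70
M=np.array([(-20,y,49) for y in(66,22,-22,-66,-110)]+[(35-c,135,90),(-85,160,40),(-85,-145,40)])
B=px([(50,335),(200,310),(243,553),(95,582)],(235,105),4.6)
Tm=np.array([(90,55,55),(90,-55,55),(-90,-55,55),(-90,55,55)])
H=px([(431,252),(521,266)],(235,105),4.6); Hm=np.array([(-116,28,213),(-116,-28,213)])
H=np.r_[H,px([(446,98),(534,112)],(235,105),4.6)]; Hm=np.r_[Hm,[(0,28,186),(0,-28,186)]]
def fit(m,p,x0,n='top'):
    W=lambda q:np.c_[q[0]+np.cos(q[2])*m[:,0]-np.sin(q[2])*m[:,1],q[1]+np.sin(q[2])*m[:,0]+np.cos(q[2])*m[:,1],m[:,2]]
    r=least_squares(lambda q:(proj(n,W(q))-p).ravel(),x0,x_scale=[100,100,.3]); print(r.x[:2].round(1),np.degrees(r.x[2]).round(2),'res',r.fun.reshape(-1,2).round(1).tolist())
for m,p,x in((M,A,(500,200,0)),(Tm,B,(400,-60,0)),(Hm,H,(600,-250,0))): fit(m,p,x)
E
```

```text
[564.3 222.8] 9.53 res [[0.1, -0.3], [-0.2, -0.3], [-0.1, -0.4], [0.3, -0.4], [-0.3, -0.1], [0.8, 0.0], [-1.7, 0.8], [1.1, 0.5]]
[ 443.5 -118.6] 11.3 res [[-0.8, -0.9], [0.2, -1.2], [1.3, 1.1], [-0.8, 0.9]]
[ 656.4 -328.2] -8.61 res [[-0.1, 1.1], [-0.2, 1.5], [0.3, -1.5], [-0.0, -1.2]]
```

```bash
cat >> h.py <<'E'
# tool pointing down: commanded pose (x,y,z,yaw); rel() gives a row, fwd() the pose after a row
def rel(c,x,y,z,yaw=None):
    yaw=c[3] if yaw is None else yaw
    a=np.radians(c[3]); dx,dy=x-c[0],y-c[1]
    return np.round([c[3]-yaw,dx*np.cos(a)+dy*np.sin(a),dx*np.sin(a)-dy*np.cos(a),c[2]-z],1).tolist()
def fwd(c,az,dx,dy,dz):
    a=np.radians(c[3]); return [c[0]+dx*np.cos(a)+dy*np.sin(a),c[1]+dx*np.sin(a)-dy*np.cos(a),c[2]-dz,c[3]-az]
def frame(q,p): a=np.radians(q[2]); return [q[0]+np.cos(a)*p[0]-np.sin(a)*p[1],q[1]+np.sin(a)*p[0]+np.cos(a)*p[1],p[2]]
E
python3 - <<'E'
from h import *
c=[259.287,-513.238,213.976,26.8]
print(rel(c,450,-300,340,15),rel(c,510,215,340,9.5))
E
```

```text
[11.8, 266.4, -104.3, -126.0] [17.3, 552.1, -537.0, -126.0]
```

Call:
{"name": "carry_out", "arguments": {
  "commands": [
    [0,0,0,0,0,-126,1],
    [0,0,0,0,0,-126,1],
    [0,0,0,0,0,-126,1],
    [0,0,17.3,552,-537,-126,1],
    [0,0,17.3,552,-537,-126,1],
    [0,0,17.3,552,-537,-126,1],
    [0,0,17.3,552,-537,-126,1],
    [0,0,17.3,552,-537,-126,1],
    [0,0,17.3,552,-537,-126,1],
    [0,0,17.3,552,-537,-126,1],
    [0,0,17.3,552,-537,-126,1],
    [0,0,17.3,552,-537,-126,1],
    [0,0,17.3,552,-537,-126,1],
    [0,0,17.3,552,-537,-126,1],
    [0,0,17.3,552,-537,-126,1],
    [0,0,17.3,552,-537,-126,1],
    [0,0,17.3,552,-537,-46,-0.2],
    [0,0,17.3,552,-537,-46,-0.2],
    [0,0,17.3,552,-537,-46,-0.2],
    [0,0,17.3,552,-537,-46,-0.2]
  ]
}}

```text
time_s: 2.1
ee_pos: [508.6, 218.0, 254.9]
ee_rot: [180.0, 0.5, 9.7]
force: [-0.3, -0.3, -0.1]
gripper_width: 61.9
gripper_force: 0.0
```

```bash
python3 - <<'E'
from h import *
s=state();print(s['time_s'],s['ee_pos'],s['ee_rot'],s['qpos'].round(1),fwd([259.287,-513.238,213.976,26.8],17.3,552,-537,-46))
np.save('T1.npy',pose(s)); snap('wrist','w1',None,1.56)
E
```

```text
2.1 [508.6121563  218.01963779 254.87757936] [179.97456862   0.47563193   9.74346479] [2.200e+01 1.530e+01 8.800e+01 1.000e-01 7.710e+01 1.022e+02] [np.float64(509.873132435349), np.float64(214.96498696935708), 259.976, 9.5]
```

View pics/w1.png

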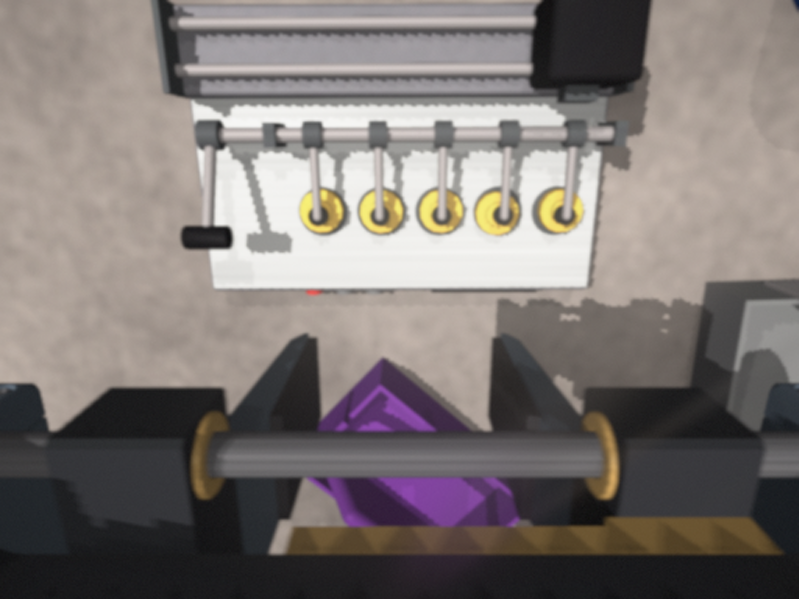

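```bash
cat >> h.py <<'E'
from scipy.optimize import least_squares
def fit(m,p,x0,n='top',T=None):
    m=np.array(m,float)
    W=lambda q:np.array([frame((q[0],q[1],q[2]),a) for a in m])
    r=least_squares(lambda q:(proj(n,W(q),T)-p).ravel(),x0,x_scale=[100,100,20]); print(r.x.round(1),'res',r.fun.reshape(-1,2).round(1).tolist()); return r.x
E
python3 - <<'E'
from h import *
T=np.load('T1.npy')
p=(np.array([(322,211),(381,211),(441,211),(498,211),(558,211),(207,238),(215,287),(588,287),(209,133),(575,132)],float)+.5)/1.56-.5
c=np.cos(np.radians(20))*70
M=[(-20,y,51) for y in(66,22,-22,-66,-110)]+[(35-c,135,90),(-85,160,40),(-85,-145,40),(35,135,66),(35,-110,66)]
fit(M,p,(564,222,9.5),'wrist',T); fit(M[:5],p[:5],(564,222,9.5),'wrist',T);fit(M[:6],p[:6],(564,222,9.5),'wrist',T)
E
```

```text
[562.1 222.6  10. ] res [[-1.0, 0.0], [-0.5, -0.1], [-0.7, -0.3], [1.1, -0.4], [1.0, -0.6], [1.3, -1.7], [-3.9, 3.1], [2.8, 2.2], [1.0, -0.3], [-1.2, -0.6]]
[561.9 222.5   9.7] res [[-1.0, 0.0], [-0.5, 0.0], [-0.6, 0.0], [1.1, 0.1], [1.0, 0.1]]
[561.5 222.8  10.1] res [[-1.2, 0.7], [-0.7, 0.4], [-0.9, 0.2], [0.9, -0.1], [0.7, -0.3], [1.1, -0.8]]
```

```bash
python3 - <<'E'
from h import *
q=(562,222.6,9.9); c=[509.87,214.965,259.976,9.5]
s=state();print(s['ee_pos'],s['ee_rot'])
k=frame(q,(-30.8,135,90));print(k,rel(c,k[0],k[1],130,9.9),rel(c,k[0],k[1],73.5,9.9))
for th in np.linspace(0,1.85,13):
    a=np.radians(20)+th; print(th.round(2),(-70*np.cos(a)+65.8).round(1),(70*np.sin(a)-23.9).round(1))
E
```

```text
[508.88580112 216.22475925 257.03593546] [179.92004534   0.33188292   9.6789313 ]
[np.float64(508.4482042167126), np.float64(350.2943427422887), 90] [-0.4, 20.9, -133.7, 130.0] [-0.4, 20.9, -133.7, 186.5]
0.0 0.0 0.0
0.15 4.5 9.9
0.31 10.4 18.9
0.46 17.6 26.9
0.62 26.0 33.7
0.77 35.3 39.1
0.92 45.3 43.0
1.08 55.9 45.4
1.23 66.6 46.1
1.39 77.4 45.1
1.54 87.8 42.5
1.7 97.8 38.4
1.85 106.9 32.7
```

Call:
{"name": "carry_out", "arguments": {
  "commands": [
    [0,0,-0.4,21,-133.5,130,0.32],
    [0,0,-0.4,21,-133.5,130,0.32],
    [0,0,-0.4,21,-133.5,130,0.32],
    [0,0,-0.4,21,-133.5,130,0.32],
    [0,0,-0.4,21,-133.5,130,0.32],
    [0,0,-0.4,21,-133.5,130,0.32],
    [0,0,-0.4,21,-133.5,158,0.32],
    [0,0,-0.4,21,-133.5,185,0.32],
    [0,0,-0.4,21,-133.5,185,0.32],
    [0,0,-0.4,21,-133.5,185,0.32],
    [0,0,-0.4,21,-133.5,185,0.32],
    [0,0,-0.4,21,-133.5,185,-0.6],
    [0,0,-0.4,21,-133.5,185,-0.6],
    [0,0,-0.4,21,-133.5,185,-0.6],
    [0,0,-0.4,21,-133.5,185,-0.6],
    [0,0,-0.4,21,-133.5,185,-0.6],
    [0,0,-0.4,21,-133.5,185,-0.6],
    [0,0,-0.4,21,-133.5,185,-0.6]
  ],
  "force": 15
}}

```text
time_s: 3.95
ee_pos: [508.4, 351.1, 75.2]
ee_rot: [-179.9, -0.0, 9.9]
force: [-2.3, 4.5, 1.3]
gripper_width: 29.7
gripper_force: 15.0
```

Call:
{"name": "carry_out", "arguments": {
  "commands": [
    [0,0,0,2,0,-5,-0.6],
    [0,0,0,4.5,0,-9.9,-0.6],
    [0,0,0,10.4,0,-18.9,-0.6],
    [0,0,0,14,0,-23,-0.6],
    [0,0,0,17.6,0,-26.9,-0.6],
    [0,0,0,26,0,-33.7,-0.6],
    [0,0,0,35.3,0,-39.1,-0.6],
    [0,0,0,45.3,0,-43,-0.6],
    [0,0,0,55.9,0,-45.4,-0.6],
    [0,0,0,66.6,0,-46.1,-0.6],
    [0,0,0,77.4,0,-45.1,-0.6],
    [0,0,0,87.8,0,-42.5,-0.6],
    [0,0,0,97.8,0,-38.4,-0.6],
    [0,0,0,106.9,0,-32.7,-0.6],
    [0,0,0,110,0,-30,-0.6],
    [0,0,0,111,0,-29,-0.6],
    [0,0,0,111,0,-29,-0.6],
    [0,0,0,111,0,-29,-0.6]
  ]
}}

```text
time_s: 5.75
ee_pos: [617.8, 370.3, 105.6]
ee_rot: [-179.9, -0.1, 9.9]
force: [-3.8, 3.6, 7.3]
gripper_width: 29.4
gripper_force: 15.0
```

Call:
{"name": "carry_out", "arguments": {
  "commands": [
    [0,0,0,111,0,-29,0.2],
    [0,0,0,0,0,0,0.2],
    [0,0,0,0,0,-40,0.2]
  ]
}}

```text
time_s: 6.05
ee_pos: [589.3, 354.7, 115.4]
ee_rot: [178.6, 4.1, 9.9]
force: [-9.9, -4.4, -12.9]
gripper_width: 50.9
gripper_force: 0.0
```

Call:
{"name": "carry_out", "arguments": {
  "commands": [
    [0,0,0,0,0,-60,0.2],
    [0,0,0,0,0,-110,0.2],
    [0,0,0,-60,60,-130,0.2],
    [0,0,0,-110,110,-150,0.2],
    [0,0,0,-140,155,-150,0.2],
    [0,0,0,-140,155,-150,0.2],
    [0,0,0,-140,155,-150,0.2],
    [0,0,0,-140,155,-150,0.2],
    [0,0,0,-140,155,-150,0.2],
    [0,0,0,-140,155,-150,0.2]
  ]
}}

```text
time_s: 7.05
ee_pos: [507.3, 193.3, 293.1]
ee_rot: [180.0, 0.0, 9.9]
force: [0.2, 0.1, 0.1]
gripper_width: 54.8
gripper_force: 0.0
```

```bash
python3 - <<'E'
from h import *
s=state();print(s['time_s'],s['ee_pos'],s['ee_rot'],s['force'])
np.save('T2.npy',pose(s)); snap('wrist','w2',None,1.2)
snap('side','s2',(70,160,230,330),3)
a=cv2.imread('pics/w2.png')[:300]; b=cv2.imread('pics/s2.png'); b=b[:,:]
h=np.zeros((300,800,3),np.uint8); o=cv2.resize(b,(int(300*b.shape[1]/b.shape[0]),300)); 
a=cv2.resize(a,(510,249)); h[:249,:510]=a; h[:, 514:514+o.shape[1]]=o[:, :286]; cv2.imwrite('pics/c2.png',h)
E
```

```text
7.05 [507.2965344  193.2807753  293.08244778] [1.79982462e+02 4.91826846e-02 9.94490863e+00] [0.21198599 0.07151913 0.05020302]
```

View pics/c2.png

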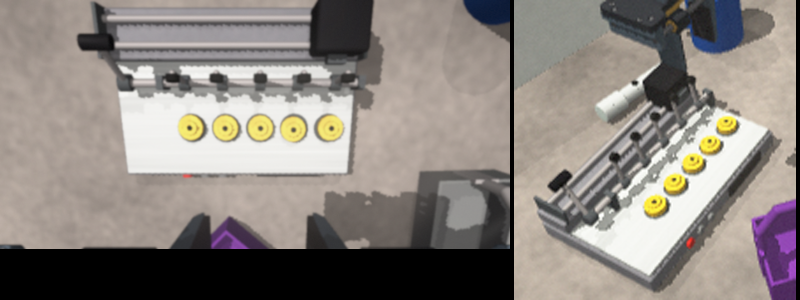

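```bash
python3 - <<'E'
from h import *
T=np.load('T2.npy'); q=(562,222.6,9.9)
for th in(1.6,1.7,1.75,1.8,1.85):
    a=np.radians(20)+th; b=th-np.radians(11.3)
    P=[frame(q,(35-70*np.cos(a),135,66+70*np.sin(a)))]+[frame(q,(35-56*np.cos(b),y,66+56*np.sin(b))) for y in(66,-22,-110)]
    print(th,(proj('wrist',P,T)).round(1).tolist(),proj('side',P).round(1).tolist())
print(proj('wrist',[frame(q,(-20,y,53)) for y in(66,22,-22,-66,-110)]+[frame(q,(35,y,66)) for y in (135,)],T).round(1).tolist())
im=cv2.imread('pics/raw_w2.png')
cv2.imwrite('pics/d2.png',cv2.resize(im[20:150,70:380],None,fx=2.5,fy=2.5,interpolation=cv2.INTER_CUBIC))
E
```

```text
1.6 [[96.0, 50.3], [174.1, 89.4], [261.2, 89.4], [348.3, 89.5]] [[98.1, 261.5], [130.3, 249.5], [153.3, 226.3], [173.8, 205.5]]
1.7 [[96.5, 43.5], [173.5, 83.5], [261.2, 83.6], [349.0, 83.7]] [[96.4, 261.2], [128.5, 248.5], [151.5, 225.4], [172.1, 204.6]]
1.75 [[96.9, 40.2], [173.3, 80.6], [261.2, 80.7], [349.2, 80.7]] [[95.7, 261.2], [127.7, 248.1], [150.7, 225.0], [171.3, 204.3]]
1.8 [[97.4, 37.1], [173.1, 77.6], [261.3, 77.7], [349.4, 77.8]] [[94.9, 261.2], [126.8, 247.7], [149.8, 224.6], [170.5, 203.9]]
1.85 [[97.9, 34.2], [172.9, 74.7], [261.3, 74.7], [349.6, 74.8]] [[94.3, 261.2], [125.9, 247.3], [149.0, 224.3], [169.6, 203.7]]
[[190.5, 128.1], [225.7, 128.1], [260.8, 128.1], [295.9, 128.1], [331.0, 128.2], [126.2, 81.4]]
```

View pics/d2.png

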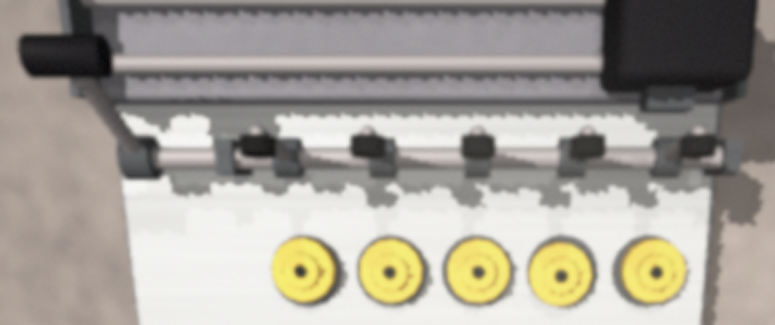

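```bash
python3 - <<'E'
from h import *
s=state();c=[*s['ee_pos'],s['ee_rot'][2]]; q=(562,222.6,9.9); print(c)
for x,z in((20,180),(20,112),(62,112)):
    p=frame(q,(x,135,z)); print(rel(c,*p,9.9))
E
```

```text
[np.float64(507.13503319024767), np.float64(193.37465445034107), np.float64(292.9670250876869), np.float64(9.969413133292846)]
[0.1, 79.3, -154.3, 113.0]
[0.1, 79.3, -154.3, 181.0]
[0.1, 121.3, -154.2, 181.0]
```

Call:
{"name": "carry_out", "arguments": {
  "commands": [
    [0,0,0,79,-154,80,-1],
    [0,0,0,79,-154,80,-1],
    [0,0,0,79,-154,80,-1],
    [0,0,0,79,-154,80,-1],
    [0,0,0,79,-154,120,-1],
    [0,0,0,79,-154,160,-1],
    [0,0,0,79,-154,181,-1],
    [0,0,0,79,-154,181,-1],
    [0,0,0,85,-154,181,-1],
    [0,0,0,90,-154,181,-1],
    [0,0,0,95,-154,181,-1],
    [0,0,0,100,-154,181,-1],
    [0,0,0,105,-154,181,-1],
    [0,0,0,108,-154,181,-1],
    [0,0,0,110,-154,181,-1],
    [0,0,0,112,-154,181,-1],
    [0,0,0,112,-154,181,-1],
    [0,0,0,112,-154,181,-1]
  ]
}}

```text
time_s: 8.95
ee_pos: [587.3, 363.0, 112.6]
ee_rot: [180.0, 0.4, 9.9]
force: [-8.1, -1.2, 1.7]
gripper_width: 0.5
gripper_force: 4.0
```

Call:
{"name": "carry_out", "arguments": {
  "commands": [
    [0,0,0,3,0,0,-1],
    [0,0,0,6,0,0,-1],
    [0,0,0,6,0,0,-1],
    [0,0,0,6,0,0,-1]
  ]
}}

```text
time_s: 9.35
ee_pos: [588.0, 363.4, 112.4]
ee_rot: [179.9, 1.1, 9.9]
force: [-19.1, -0.5, 8.1]
gripper_width: 0.7
gripper_force: 9.5
```

```bash
python3 - <<'E'
from h import *
c=fwd([507.135,193.375,292.967,9.97],0,118,-154,181); q=(562,222.6,9.9)
print(c)
for x,y,z in((-20,135,112),(-20,66,75),(-20,66,52.5),(-20,66,130)): print(rel(c,*frame(q,(x,y,z)),9.9))
E
```

```text
[np.float64(596.6906212163033), np.float64(365.479011308749), 111.96699999999998, 9.97]
[0.1, -78.7, -0.3, -0.0]
[0.1, -78.8, 68.7, 37.0]
[0.1, -78.8, 68.7, 59.5]
[0.1, -78.8, 68.7, -18.0]
```

Call:
{"name": "carry_out", "arguments": {
  "commands": [
    [0,0,0,-40,0,0,-0.3],
    [0,0,0,-79,0,0,-0.3],
    [0,0,0,-79,35,0,-0.3],
    [0,0,0,-79,69,20,-0.3],
    [0,0,0,-79,69,37,-0.3],
    [0,0,0,-79,69,37,-0.3],
    [0,0,0,-79,69,37,-0.3],
    [0,0,0,-79,69,50,-0.3],
    [0,0,0,-79,69,59,-0.3],
    [0,0,0,-79,69,59,-0.3],
    [0,0,0,-79,69,59,-0.3],
    [0,0,0,-79,69,59,-0.7],
    [0,0,0,-79,69,59,-0.7],
    [0,0,0,-79,69,59,-0.7],
    [0,0,0,-79,69,59,-0.7]
  ],
  "force": 8
}}

```text
time_s: 10.85
ee_pos: [530.7, 282.8, 55.2]
ee_rot: [180.0, -0.1, 9.9]
force: [-1.1, -1.1, 4.9]
gripper_width: 13.6
gripper_force: 2.6
```

Call:
{"name": "carry_out", "arguments": {
  "commands": [
    [0,0,0,0,0,-20,-0.3],
    [0,0,0,0,0,-20,-0.3],
    [0,0,0,0,0,-20,-0.3],
    [0,0,0,0,0,-8,-0.3],
    [0,0,0,0,0,0,-0.3],
    [0,0,0,0,0,0,-0.3],
    [0,0,0,0,0,0,-0.3],
    [0,0,0,0,0,0,-0.3],
    [0,0,0,0,0,0,-0.3],
    [0,0,0,0,0,0,-0.3]
  ]
}}

```text
time_s: 11.85
ee_pos: [530.6, 283.0, 54.2]
ee_rot: [-180.0, -0.0, 9.9]
force: [0.5, 0.2, -0.0]
gripper_width: 31.8
gripper_force: 0.0
```

```bash
python3 - <<'E'
from h import *
s=state();print(s['time_s'],s['ee_pos'],s['ee_rot'],s['force'],proj('wrist',s['ee_pos'],pose(s)))
snap('wrist','w3',(140,120,380,320),3)
E
```

```text
11.85 [530.5521686  282.9573917   54.17622973] [-1.79996360e+02 -2.97671866e-02  9.90608711e+00] [ 0.46028032  0.22773712 -0.03062227] [[258.29576493 239.96485675]]
```

View pics/w3.png

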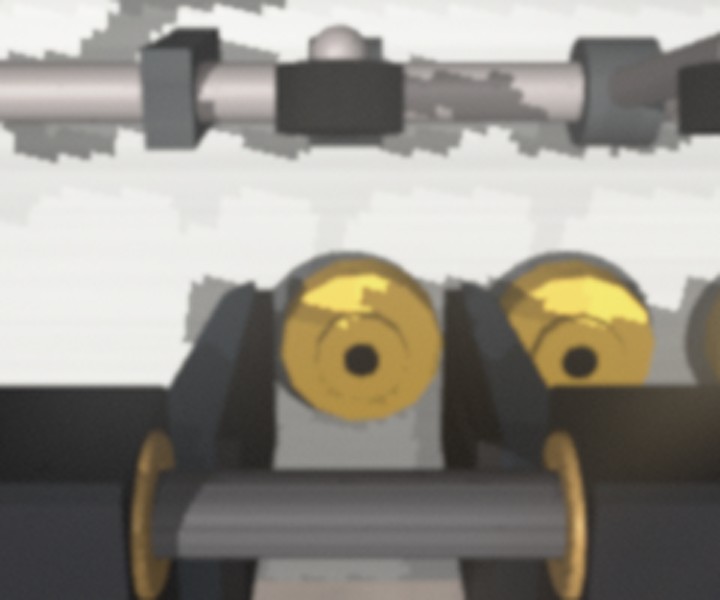

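Call:
{"name": "carry_out", "arguments": {
  "commands": [
    [0,0,0,0,0,2.4,-0.3],
    [0,0,0,0,0,2.4,-0.3],
    [0,0,0,0,0,2.4,-0.3],
    [0,0,0,0,0,2.4,-0.3],
    [0,0,0,0,0,2.4,-0.9],
    [0,0,0,0,0,2.4,-0.9],
    [0,0,0,0,0,2.4,-0.9],
    [0,0,0,0,0,2.4,-0.9]
  ],
  "force": 8
}}

```text
time_s: 12.7
ee_pos: [530.4, 282.9, 51.6]
ee_rot: [180.0, -0.0, 9.9]
force: [0.5, 1.5, 0.7]
gripper_width: 16.7
gripper_force: 8.0
```

```bash
cat >> h.py <<'E'
def totemoved(f):
    im=grab_frame('top')[:,:,::-1]; cv2.imwrite(f'pics/{f}.png',im); r=cv2.imread('pics/raw_top0.png')
    d=np.abs(im.astype(int)-r).max(2)>40; y,x=np.nonzero(d[165:240,235:305]); print('tote diff px',len(x),(x.min()+235,x.max()+235,y.min()+165,y.max()+165) if len(x) else '')
E
python3 - <<'E'
from h import *
totemoved('t3'); c=[530.4,282.9,51.6,9.9]; q=(441.5,-118.7,11.3)
print(rel(c,*frame(q,(30,31,175)),101.3),rel(c,*frame(q,(30,31,72)),101.3))
E
```

```text
tote diff px 2 (np.int64(257), np.int64(257), np.int64(235), np.int64(236))
[-91.4, -127.4, 348.6, -123.4] [-91.4, -127.4, 348.6, -20.4]
```

Call:
{"name": "carry_out", "arguments": {
  "commands": [
    [0,0,0,0,0,-40,-0.9],
    [0,0,0,0,0,-90,-0.9],
    [0,0,0,0,0,-123,-0.9],
    [0,0,-91.4,-127,349,-123,-0.9],
    [0,0,-91.4,-127,349,-123,-0.9],
    [0,0,-91.4,-127,349,-123,-0.9],
    [0,0,-91.4,-127,349,-123,-0.9],
    [0,0,-91.4,-127,349,-123,-0.9],
    [0,0,-91.4,-127,349,-123,-0.9],
    [0,0,-91.4,-127,349,-123,-0.9],
    [0,0,-91.4,-127,349,-123,-0.9],
    [0,0,-91.4,-127,349,-123,-0.9],
    [0,0,-91.4,-127,349,-123,-0.9],
    [0,0,-91.4,-127,349,-123,-0.9],
    [0,0,-91.4,-127,349,-123,-0.9],
    [0,0,-91.4,-127,349,-123,-0.9],
    [0,0,-91.4,-127,349,-123,-0.9],
    [0,0,-91.4,-127,349,-123,-0.9]
  ]
}}

```text
time_s: 14.55
ee_pos: [465.3, -82.7, 174.6]
ee_rot: [180.0, 0.0, 101.3]
force: [0.5, -0.4, -0.7]
gripper_width: 17.3
gripper_force: 8.0
```

```bash
python3 - <<'E'
from h import *
s=state();print(s['time_s'],s['ee_pos'],s['ee_rot'],s['gripper_width']); T=pose(s);np.save('T4.npy',T)
q=(441.5,-118.7,11.3)
snap('wrist','w4',None,1.3)
im=cv2.imread('pics/w4.png')
for p in [(x,y,55) for x in(90,-90) for y in(55,-55)]+[(62,0,135),(-62,0,135)]:
    u=proj('wrist',frame(q,p),T)[0]; print(p,u.round(1)); cv2.circle(im,tuple(int(i) for i in (u+.5)*1.3-.5),3,(0,255,0),1)
cv2.imwrite('pics/w4.png',im)
E
```

```text
14.55 [465.29364356 -82.69407063 174.55982456] [1.79997084e+02 4.17726655e-03 1.01268540e+02] 17.3130020899246
(90, 55, 55) [325.7 159.1]
(90, -55, 55) [319.2 266.6]
(-90, 55, 55) [127.9 159.3]
(-90, -55, 55) [140.8 266.7]
(62, 0, 135) [304.3 255.8]
(-62, 0, 135) [132.7 255.9]
```

View pics/w4.png

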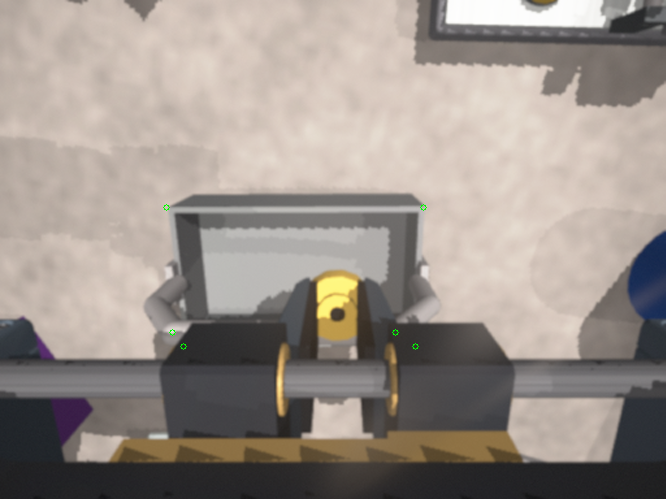

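```bash
python3 - <<'E'
from h import *
c=[465.3,-82.7,174.6,101.3]; q=(562,222.6,9.9)
print(rel(c,*frame(q,(-20.3,21.5,175)),9.9),rel(c,*frame(q,(-20.3,21.5,75)),9.9))
E
```

```text
[91.4, 302.4, 134.9, -0.4] [91.4, 302.4, 134.9, 99.6]
```

Call:
{"name": "carry_out", "arguments": {
  "commands": [
    [0,0,0,0,0,50,-0.9],
    [0,0,0,0,0,90,-0.9],
    [0,0,0,0,0,103,-0.9],
    [0,0,0,0,0,103,-0.9],
    [0,0,0,0,0,103,-0.3],
    [0,0,0,0,0,103,-0.3],
    [0,0,0,0,0,103,-0.3],
    [0,0,0,0,0,60,-0.3],
    [0,0,0,0,0,10,-0.3],
    [0,0,91.4,302.5,135,0,-0.3],
    [0,0,91.4,302.5,135,0,-0.3],
    [0,0,91.4,302.5,135,0,-0.3],
    [0,0,91.4,302.5,135,0,-0.3],
    [0,0,91.4,302.5,135,0,-0.3],
    [0,0,91.4,302.5,135,0,-0.3],
    [0,0,91.4,302.5,135,0,-0.3],
    [0,0,91.4,302.5,135,0,-0.3],
    [0,0,91.4,302.5,135,0,-0.3],
    [0,0,91.4,302.5,135,0,-0.3],
    [0,0,91.4,302.5,135,0,-0.3]
  ]
}}

```text
time_s: 16.6
ee_pos: [538.5, 240.8, 175.3]
ee_rot: [-180.0, -0.1, 11.8]
force: [0.1, 0.1, -0.9]
gripper_width: 32.1
gripper_force: 0.0
```

Call:
{"name": "carry_out", "arguments": {
  "commands": [
    [0,0,0,0,0,50,-0.3],
    [0,0,0,0,0,100,-0.3],
    [0,0,0,0,0,100,-0.3],
    [0,0,0,0,0,100,-0.3],
    [0,0,0,0,0,100,-0.3],
    [0,0,0,0,0,100,-0.3]
  ]
}}

```text
time_s: 17.2
ee_pos: [540.3, 241.1, 77.5]
ee_rot: [-179.9, -0.3, 12.1]
force: [-0.3, 0.1, -0.2]
gripper_width: 32.0
gripper_force: 0.0
```

```bash
python3 - <<'E'
from h import *
s=state();T=pose(s);c=[*s['ee_pos'],s['ee_rot'][2]];q=(562,222.6,9.9)
print(s['time_s'],np.round(c,1),rel(c,*frame(q,(-20.3,21.5,52)),9.9),proj('wrist',frame(q,(-20,22,52)),T),proj('wrist',[c[0],c[1],52],T))
totemoved('t4'); snap('wrist','w5',(180,140,360,260),3)
im=grab_frame('wrist'); h=cv2.cvtColor(im,cv2.COLOR_RGB2HSV); m=cv2.inRange(h,(15,120,80),(35,255,255))
n,_,st,ce=cv2.connectedComponentsWithStats(m); print([(st[i].tolist(),ce[i].round(1).tolist()) for i in range(1,n) if st[i,4]>60])
E
```

```text
17.2 [540.3 241.1  77.5  12.1] [2.2, -2.1, 0.4, 25.5] [[258.36894263 225.71475577]] [[258.50691676 223.18162592]]
tote diff px 62 (np.int64(251), np.int64(265), np.int64(189), np.int64(236))
[([235, 200, 47, 46, 1638], [257.8, 222.3]), ([304, 202, 45, 47, 1413], [327.1, 222.8]), ([430, 206, 53, 47, 1800], [455.8, 228.7]), ([362, 208, 48, 41, 1163], [383.6, 229.7]), ([323, 265, 11, 27, 150], [328.8, 276.3]), ([184, 268, 11, 52, 249], [187.7, 300.1]), ([328, 297, 7, 23, 109], [331.5, 308.0]), ([315, 332, 118, 23, 2233], [374.9, 343.3]), ([119, 337, 133, 18, 1971], [184.5, 345.4])]
```

```bash
python3 - <<'E'
from h import *
c=[540.3,241.1,74.6,12.1]; q=(443.3,-118.3,11.3)
print(rel(c,*frame(q,(-20,31,174)),101.3))
E
```

```text
[-89.2, -189.7, 299.8, -99.4]
```

Call:
{"name": "carry_out", "arguments": {
  "commands": [
    [0,0,2.2,-0.5,0,12,-0.3],
    [0,0,2.2,-0.5,0,22.7,-0.3],
    [0,0,2.2,-0.5,0,22.7,-0.3],
    [0,0,2.2,-0.5,0,22.7,-0.3],
    [0,0,2.2,-0.5,0,22.7,-0.3],
    [0,0,2.2,-0.5,0,22.7,-0.9],
    [0,0,2.2,-0.5,0,22.7,-0.9],
    [0,0,2.2,-0.5,0,22.7,-0.9],
    [0,0,2.2,-0.5,0,22.7,-0.9],
    [0,0,2.2,-0.5,0,-10,-0.9],
    [0,0,2.2,-0.5,0,-60,-0.9],
    [0,0,2.2,-0.5,0,-100,-0.9]
  ]
}}

```text
time_s: 18.55
ee_pos: [538.1, 240.3, 176.5]
ee_rot: [-180.0, -0.0, 9.9]
force: [1.2, 0.6, 0.4]
gripper_width: 17.2
gripper_force: 8.0
```

```bash
python3 - <<'E'
from h import *
s=state();print(s['ee_pos'])
c=[*s['ee_pos'],9.9]; q=(443.3,-118.3,11.3)
print(rel(c,*frame(q,(-20,31,175)),101.3))
print(rel(c,*frame(q,(-20,31,72)),101.3))
E
```

```text
[538.08049725 240.28186557 176.54350652]
[-91.4, -175.8, 306.4, 1.5]
[-91.4, -175.8, 306.4, 104.5]
```

Call:
{"name": "carry_out", "arguments": {
  "commands": [
    [0,0,-91.4,-176,306,0,-0.9],
    [0,0,-91.4,-176,306,0,-0.9],
    [0,0,-91.4,-176,306,0,-0.9],
    [0,0,-91.4,-176,306,0,-0.9],
    [0,0,-91.4,-176,306,0,-0.9],
    [0,0,-91.4,-176,306,0,-0.9],
    [0,0,-91.4,-176,306,0,-0.9],
    [0,0,-91.4,-176,306,0,-0.9],
    [0,0,-91.4,-176,306,0,-0.9],
    [0,0,-91.4,-176,306,0,-0.9],
    [0,0,-91.4,-176,306,0,-0.9],
    [0,0,-91.4,-176,306,0,-0.9],
    [0,0,-91.4,-176,306,50,-0.9],
    [0,0,-91.4,-176,306,90,-0.9],
    [0,0,-91.4,-176,306,102,-0.9],
    [0,0,-91.4,-176,306,102,-0.9],
    [0,0,-91.4,-176,306,102,-0.3],
    [0,0,-91.4,-176,306,102,-0.3],
    [0,0,-91.4,-176,306,102,-0.3]
  ]
}}

```text
time_s: 20.45
ee_pos: [418.2, -91.8, 73.7]
ee_rot: [179.9, 0.1, 101.3]
force: [-1.0, 0.2, -0.3]
gripper_width: 31.8
gripper_force: 0.0
```

```bash
python3 - <<'E'
from h import *
s=state();print(s['ee_pos'],s['ee_rot'],s['gripper_width'],s['force'])
c=[*s['ee_pos'],101.3]; m=(562,222.6,9.9)
print(rel(c,*frame(m,(-19,-22,75)),9.9))
E
```

```text
[418.16342728 -91.75200016  73.69146036] [1.79854518e+02 7.57809554e-02 1.01314862e+02] 31.79023396021162 [-1.01810816  0.17524219 -0.29687338]
[91.4, 258.5, 183.1, -1.3]
```

Call:
{"name": "carry_out", "arguments": {
  "commands": [
    [0,0,0,0,0,-50,-0.3],
    [0,0,0,0,0,-95,-0.3],
    [0,0,91.4,258.5,183,-103,-0.3],
    [0,0,91.4,258.5,183,-103,-0.3],
    [0,0,91.4,258.5,183,-103,-0.3],
    [0,0,91.4,258.5,183,-103,-0.3],
    [0,0,91.4,258.5,183,-103,-0.3],
    [0,0,91.4,258.5,183,-103,-0.3],
    [0,0,91.4,258.5,183,-103,-0.3],
    [0,0,91.4,258.5,183,-103,-0.3],
    [0,0,91.4,258.5,183,-103,-0.3],
    [0,0,91.4,258.5,183,-103,-0.3],
    [0,0,91.4,258.5,183,-103,-0.3],
    [0,0,91.4,258.5,183,-103,-0.3],
    [0,0,91.4,258.5,183,-60,-0.3],
    [0,0,91.4,258.5,183,-20,-0.3],
    [0,0,91.4,258.5,183,-2,-0.3],
    [0,0,91.4,258.5,183,-2,-0.3],
    [0,0,91.4,258.5,183,-2,-0.3]
  ]
}}

```text
time_s: 22.35
ee_pos: [546.7, 198.1, 75.6]
ee_rot: [-180.0, -0.1, 9.9]
force: [1.1, -0.3, 0.5]
gripper_width: 32.1
gripper_force: 0.0
```

```bash
cat >> h.py <<'E'
def tagcheck():
    s=state();T=pose(s);c=[*s['ee_pos'],s['ee_rot'][2]]; p=proj('wrist',[c[0],c[1],52],T)[0]
    print(s['time_s'],np.round(c,1),'aim',p.round(1))
    im=grab_frame('wrist'); h=cv2.cvtColor(im,cv2.COLOR_RGB2HSV); m=cv2.inRange(h,(15,120,80),(35,255,255))
    n,_,st,ce=cv2.connectedComponentsWithStats(m)
    for i in range(1,n):
        x,y,w,hh,a=st[i]
        if a>800 and y<255:
            u=(x+w/2-.5,y+hh/2-.5); P=ray('wrist',*u,51,T); print('tag',u,st[i].tolist(),'shift',rel(c,P[0],P[1],52,9.9))
E
python3 -c "
from h import *
tagcheck();totemoved('t5')"
```

```text
22.35 [546.7 198.1  75.6   9.9] aim [258.4 224.2]
tag (np.float64(259.5), np.float64(222.0)) [236, 199, 48, 47, 1653] shift [0.0, 1.1, 0.7, 23.6]
tag (np.float64(393.5), np.float64(223.0)) [369, 201, 50, 45, 1276] shift [0.0, 0.4, 87.8, 23.6]
tag (np.float64(324.5), np.float64(225.0)) [303, 202, 44, 47, 1333] shift [0.0, -1.0, 43.1, 23.6]
tote diff px 105 (np.int64(235), np.int64(265), np.int64(178), np.int64(236))
```

Call:
{"name": "carry_out", "arguments": {
  "commands": [
    [0,0,0,0.8,0.5,12,-0.3],
    [0,0,0,0.8,0.5,22.8,-0.3],
    [0,0,0,0.8,0.5,22.8,-0.3],
    [0,0,0,0.8,0.5,22.8,-0.3],
    [0,0,0,0.8,0.5,22.8,-0.3],
    [0,0,0,0.8,0.5,22.8,-0.9],
    [0,0,0,0.8,0.5,22.8,-0.9],
    [0,0,0,0.8,0.5,22.8,-0.9],
    [0,0,0,0.8,0.5,22.8,-0.9],
    [0,0,0,0.8,0.5,-10,-0.9],
    [0,0,0,0.8,0.5,-60,-0.9],
    [0,0,0,0.8,0.5,-100,-0.9],
    [0,0,0,0.8,0.5,-100,-0.9]
  ]
}}

```text
time_s: 23.75
ee_pos: [550.4, 198.7, 181.0]
ee_rot: [-179.9, -0.7, 9.9]
force: [0.0, 1.0, -0.1]
gripper_width: 16.4
gripper_force: 8.0
```

```bash
python3 - <<'E'
from h import *
s=state();print(s['ee_pos'])
c=[*s['ee_pos'],9.9]; q=(443.3,-118.3,11.3)
print(rel(c,*frame(q,(25,-31,72)),101.3))
E
```

```text
[550.38259679 198.72503882 181.00116671]
[-91.4, -134.2, 324.3, 109.0]
```

Call:
{"name": "carry_out", "arguments": {
  "commands": [
    [0,0,-91.4,-132,324,0,-0.9],
    [0,0,-91.4,-132,324,0,-0.9],
    [0,0,-91.4,-132,324,0,-0.9],
    [0,0,-91.4,-132,324,0,-0.9],
    [0,0,-91.4,-132,324,0,-0.9],
    [0,0,-91.4,-132,324,0,-0.9],
    [0,0,-91.4,-132,324,0,-0.9],
    [0,0,-91.4,-132,324,0,-0.9],
    [0,0,-91.4,-132,324,0,-0.9],
    [0,0,-91.4,-132,324,0,-0.9],
    [0,0,-91.4,-132,324,0,-0.9],
    [0,0,-91.4,-132,324,0,-0.9],
    [0,0,-91.4,-132,324,50,-0.9],
    [0,0,-91.4,-132,324,90,-0.9],
    [0,0,-91.4,-132,324,102,-0.9],
    [0,0,-91.4,-132,324,102,-0.9],
    [0,0,-91.4,-132,324,102,-0.3],
    [0,0,-91.4,-132,324,102,-0.3],
    [0,0,-91.4,-132,324,102,-0.3]
  ]
}}

```text
time_s: 25.65
ee_pos: [473.7, -144.8, 74.1]
ee_rot: [179.8, 0.1, 101.3]
force: [-0.7, 0.9, 0.0]
gripper_width: 31.9
gripper_force: 0.0
```

```bash
python3 - <<'E'
from h import *
s=state();print(s['ee_pos'],s['ee_rot'],s['gripper_width'],s['force'])
c=[*s['ee_pos'],101.3]; m=(562,222.6,9.9)
print(rel(c,*frame(m,(-20,-65,75)),9.9))
E
```

```text
[ 473.72958431 -144.76607785   74.13888774] [1.79824131e+02 1.04715941e-01 1.01309351e+02] 31.859674116810226 [-0.66458017  0.89768512  0.00967998]
[91.4, 278.5, 137.0, -0.9]
```

Call:
{"name": "carry_out", "arguments": {
  "commands": [
    [0,0,0,0,0,-50,-0.3],
    [0,0,0,0,0,-95,-0.3],
    [0,0,91.4,278.5,137,-103,-0.3],
    [0,0,91.4,278.5,137,-103,-0.3],
    [0,0,91.4,278.5,137,-103,-0.3],
    [0,0,91.4,278.5,137,-103,-0.3],
    [0,0,91.4,278.5,137,-103,-0.3],
    [0,0,91.4,278.5,137,-103,-0.3],
    [0,0,91.4,278.5,137,-103,-0.3],
    [0,0,91.4,278.5,137,-103,-0.3],
    [0,0,91.4,278.5,137,-103,-0.3],
    [0,0,91.4,278.5,137,-103,-0.3],
    [0,0,91.4,278.5,137,-103,-0.3],
    [0,0,91.4,278.5,137,-103,-0.3],
    [0,0,91.4,278.5,137,-60,-0.3],
    [0,0,91.4,278.5,137,-20,-0.3],
    [0,0,91.4,278.5,137,-2,-0.3],
    [0,0,91.4,278.5,137,-2,-0.3],
    [0,0,91.4,278.5,137,-2,-0.3],
    [0,0,91.4,278.5,137,-2,-0.3]
  ]
}}

```text
time_s: 27.65
ee_pos: [553.8, 156.0, 76.6]
ee_rot: [-180.0, -0.2, 9.9]
force: [0.6, -0.7, 0.4]
gripper_width: 31.6
gripper_force: 0.0
```

```bash
python3 -c "
from h import *
tagcheck();totemoved('t6')"
```

```text
27.65 [553.8 156.   76.6   9.9] aim [258.4 223.7]
tag (np.float64(330.0), np.float64(221.0)) [307, 198, 47, 47, 1581] shift [0.0, 1.5, 46.7, 24.6]
tag (np.float64(258.0), np.float64(224.0)) [235, 201, 47, 47, 1611] shift [0.0, -0.6, -0.3, 24.6]
tote diff px 224 (np.int64(235), np.int64(292), np.int64(165), np.int64(239))
```

Call:
{"name": "carry_out", "arguments": {
  "commands": [
    [0,0,0,-0.5,0,12,-0.3],
    [0,0,0,-0.5,0,23.6,-0.3],
    [0,0,0,-0.5,0,23.6,-0.3],
    [0,0,0,-0.5,0,23.6,-0.3],
    [0,0,0,-0.5,0,23.6,-0.3],
    [0,0,0,-0.5,0,23.6,-0.3],
    [0,0,0,-0.5,0,23.6,-0.9],
    [0,0,0,-0.5,0,23.6,-0.9],
    [0,0,0,-0.5,0,23.6,-0.9],
    [0,0,0,-0.5,0,23.6,-0.9],
    [0,0,0,-0.5,0,-10,-0.9],
    [0,0,0,-0.5,0,-60,-0.9],
    [0,0,0,-0.5,0,-100,-0.9],
    [0,0,0,-0.5,0,-100,-0.9],
    [0,0,0,-0.5,0,-100,-0.9],
    [0,0,0,-0.5,0,-100,-0.9]
  ]
}}

```text
time_s: 29.35
ee_pos: [550.7, 155.2, 173.1]
ee_rot: [180.0, 0.2, 9.9]
force: [-0.4, -0.0, -1.3]
gripper_width: 30.8
gripper_force: 8.0
```

```bash
python3 - <<'E'
from h import *
s=state();print(s['ee_pos'])
c=[*s['ee_pos'],9.9]; q=(443.3,-118.3,11.3)
print(rel(c,*frame(q,(-15,-31,72)),101.3))
snap('top','t7',(230,140,320,245),5)
E
```

```text
[550.69342657 155.22412977 173.05466013]
[-91.4, -167.1, 282.3, 101.1]
```

View pics/t7.png

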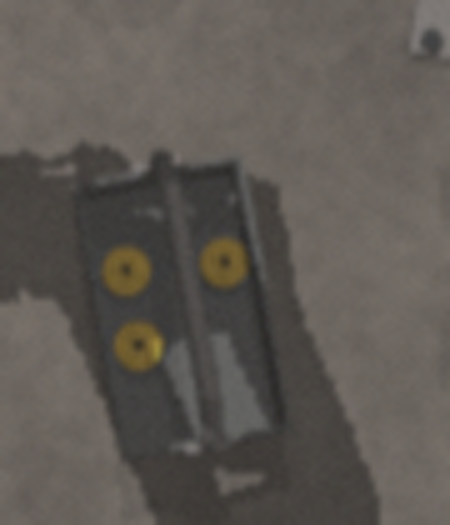

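```bash
python3 - <<'E'
from h import *
snap('wrist','w8',(100,60,420,330),2)
E
```

```text
(no output)
```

View pics/w8.png

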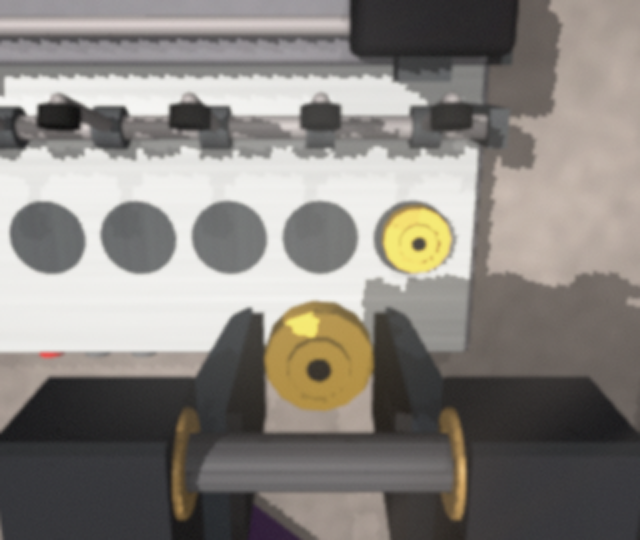

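Call:
{"name": "carry_out", "arguments": {
  "commands": [
    [0,0,-91.4,-167,282,0,-0.9],
    [0,0,-91.4,-167,282,0,-0.9],
    [0,0,-91.4,-167,282,0,-0.9],
    [0,0,-91.4,-167,282,0,-0.9],
    [0,0,-91.4,-167,282,0,-0.9],
    [0,0,-91.4,-167,282,0,-0.9],
    [0,0,-91.4,-167,282,0,-0.9],
    [0,0,-91.4,-167,282,0,-0.9],
    [0,0,-91.4,-167,282,0,-0.9],
    [0,0,-91.4,-167,282,0,-0.9],
    [0,0,-91.4,-167,282,0,-0.9],
    [0,0,-91.4,-167,282,0,-0.9],
    [0,0,-91.4,-167,282,50,-0.9],
    [0,0,-91.4,-167,282,90,-0.9],
    [0,0,-91.4,-167,282,100,-0.9],
    [0,0,-91.4,-167,282,100,-0.9],
    [0,0,-91.4,-167,282,100,0.1],
    [0,0,-91.4,-167,282,100,0.1],
    [0,0,-91.4,-167,282,100,0.1],
    [0,0,-91.4,-167,282,100,0.1]
  ]
}}

```text
time_s: 31.45
ee_pos: [436.4, -151.3, 75.6]
ee_rot: [179.9, 0.1, 101.3]
force: [0.1, 0.2, 0.2]
gripper_width: 50.0
gripper_force: 0.0
```

```bash
python3 - <<'E'
from h import *
s=state();print(s['ee_pos'],s['ee_rot'],s['gripper_width'],s['force'])
c=[*s['ee_pos'],101.3]; m=(562,222.6,9.9)
print(rel(c,*frame(m,(-19,-111.5,75)),9.9))
E
```

```text
[ 436.44926112 -151.26322517   75.56187161] [1.79890903e+02 7.15728307e-02 1.01310855e+02] 50.00648800596734 [0.10498858 0.19062759 0.16896444]
[91.4, 231.0, 174.7, 0.6]
```

Call:
{"name": "carry_out", "arguments": {
  "commands": [
    [0,0,0,0,0,-50,0.1],
    [0,0,0,0,0,-95,0.1],
    [0,0,91.4,231,174.5,-100,0.1],
    [0,0,91.4,231,174.5,-100,0.1],
    [0,0,91.4,231,174.5,-100,0.1],
    [0,0,91.4,231,174.5,-100,0.1],
    [0,0,91.4,231,174.5,-100,0.1],
    [0,0,91.4,231,174.5,-100,0.1],
    [0,0,91.4,231,174.5,-100,0.1],
    [0,0,91.4,231,174.5,-100,0.1],
    [0,0,91.4,231,174.5,-100,0.1],
    [0,0,91.4,231,174.5,-100,0.1],
    [0,0,91.4,231,174.5,-100,0.1],
    [0,0,91.4,231,174.5,-100,0.1],
    [0,0,91.4,231,174.5,-60,0.1],
    [0,0,91.4,231,174.5,-20,0.1],
    [0,0,91.4,231,174.5,0,0.1],
    [0,0,91.4,231,174.5,0,0.1],
    [0,0,91.4,231,174.5,0,0.1],
    [0,0,91.4,231,174.5,0,0.1]
  ]
}}

```text
time_s: 33.45
ee_pos: [563.1, 109.9, 76.4]
ee_rot: [180.0, -0.2, 9.9]
force: [0.3, 0.9, 0.8]
gripper_width: 50.4
gripper_force: 0.0
```

```bash
python3 -c "
from h import *
tagcheck();totemoved('t8')"
```

```text
33.45 [563.1 109.9  76.4   9.9] aim [258.4 223.8]
tag (np.float64(258.0), np.float64(223.0)) [235, 200, 47, 47, 1611] shift [0.0, 0.1, -0.3, 24.4]
tote diff px 383 (np.int64(235), np.int64(303), np.int64(166), np.int64(239))
```

Call:
{"name": "carry_out", "arguments": {
  "commands": [
    [0,0,0,0,0,15,0.1],
    [0,0,0,0,0,30,0.1],
    [0,0,0,0,0,30,0.1],
    [0,0,0,0,0,30,0.1],
    [0,0,0,0,0,30,0.1],
    [0,0,0,0,0,30,-0.9],
    [0,0,0,0,0,30,-0.9],
    [0,0,0,0,0,30,-0.9],
    [0,0,0,0,0,30,-0.9],
    [0,0,0,0,0,30,-0.9],
    [0,0,0,0,0,-10,-0.9],
    [0,0,0,0,0,-60,-0.9],
    [0,0,0,0,0,-100,-0.9],
    [0,0,0,0,0,-100,-0.9],
    [0,0,0,0,0,-100,-0.9],
    [0,0,0,0,0,-100,-0.9]
  ]
}}

```text
time_s: 35.15
ee_pos: [560.4, 109.5, 172.9]
ee_rot: [180.0, 0.2, 9.9]
force: [-0.5, 0.4, 0.2]
gripper_width: 31.5
gripper_force: 8.0
```

```bash
python3 - <<'E'
from h import *
s=state();print(s['ee_pos'])
c=[*s['ee_pos'],9.9]; q=(443.3,-118.3,11.3)
print(rel(c,*frame(q,(10,31,72)),101.3))
im=grab_frame('top')[:,:,::-1].copy(); cv2.imwrite('pics/raw_t9.png',im)
def w(p): return (proj('top',[frame(q,a) for a in p])).round(1).tolist()
print(w([(90,55,55),(90,-55,55),(-90,-55,55),(-90,55,55)]))
# shift estimate of tote vs start by template of rim edges
g0=cv2.Canny(cv2.imread('pics/raw_top0.png'),60,150);g1=cv2.Canny(im,60,150)
t=g0[168:238,240:296]; r=cv2.matchTemplate(g1[150:256,220:316],t,cv2.TM_CCOEFF_NORMED); print(cv2.minMaxLoc(r),'unmoved=(20,18)')
E
```

```text
[560.42554984 109.47614081 172.85783526]
[-91.4, -145.3, 173.0, 100.9]
[[244.6, 176.6], [278.2, 170.8], [288.6, 226.0], [254.4, 232.1]]
(-0.08876561373472214, 0.2682119905948639, (35, 20), (20, 18)) unmoved=(20,18)
```

Call:
{"name": "carry_out", "arguments": {
  "commands": [
    [0,0,-91.4,-145,173,0,-0.9],
    [0,0,-91.4,-145,173,0,-0.9],
    [0,0,-91.4,-145,173,0,-0.9],
    [0,0,-91.4,-145,173,0,-0.9],
    [0,0,-91.4,-145,173,0,-0.9],
    [0,0,-91.4,-145,173,0,-0.9],
    [0,0,-91.4,-145,173,0,-0.9],
    [0,0,-91.4,-145,173,0,-0.9],
    [0,0,-91.4,-145,173,0,-0.9],
    [0,0,-91.4,-145,173,0,-0.9],
    [0,0,-91.4,-145,173,0,-0.9],
    [0,0,-91.4,-145,173,0,-0.9],
    [0,0,-91.4,-145,173,50,-0.9],
    [0,0,-91.4,-145,173,90,-0.9],
    [0,0,-91.4,-145,173,100,-0.9],
    [0,0,-91.4,-145,173,100,-0.9],
    [0,0,-91.4,-145,173,100,0.1],
    [0,0,-91.4,-145,173,100,0.1],
    [0,0,-91.4,-145,173,100,0.1],
    [0,0,-91.4,-145,173,100,0.1]
  ]
}}

```text
time_s: 37.2
ee_pos: [449.3, -85.8, 75.5]
ee_rot: [179.9, 0.1, 101.3]
force: [-0.2, 0.1, 0.7]
gripper_width: 50.1
gripper_force: 0.0
```

```bash
python3 - <<'E'
from h import *
s=state();print(s['ee_pos'],s['ee_rot'],s['gripper_width'],s['force'])
c=[*s['ee_pos'],101.3]; m=(562,222.6,9.9)
for a in((76,135,185),(76,135,107)): print(rel(c,*frame(m,a),9.9))
E
```

```text
[449.25172434 -85.83217327  75.54975522] [1.79879061e+02 5.69715650e-02 1.01295566e+02] 50.13441334948259 [-0.16122458  0.05880139  0.67304765]
[91.4, 413.5, 250.3, -109.5]
[91.4, 413.5, 250.3, -31.5]
```

Call:
{"name": "carry_out", "arguments": {
  "commands": [
    [0,0,0,0,0,-50,0.32],
    [0,0,0,0,0,-95,0.32],
    [0,0,91.4,413,250,-125,0.32],
    [0,0,91.4,413,250,-125,0.32],
    [0,0,91.4,413,250,-125,0.32],
    [0,0,91.4,413,250,-125,0.32],
    [0,0,91.4,413,250,-125,0.32],
    [0,0,91.4,413,250,-125,0.32],
    [0,0,91.4,413,250,-125,0.32],
    [0,0,91.4,413,250,-125,0.32],
    [0,0,91.4,413,250,-125,0.32],
    [0,0,91.4,413,250,-125,0.32],
    [0,0,91.4,413,250,-125,0.32],
    [0,0,91.4,413,250,-125,0.32],
    [0,0,91.4,413,250,-125,0.32],
    [0,0,91.4,413,250,-125,0.32],
    [0,0,91.4,413,250,-125,0.32],
    [0,0,91.4,413,250,-125,0.32]
  ]
}}

```text
time_s: 39.0
ee_pos: [612.7, 367.3, 200.1]
ee_rot: [180.0, -0.0, 9.9]
force: [-0.9, -0.3, 0.8]
gripper_width: 60.3
gripper_force: 0.0
```

```bash
python3 - <<'E'
from h import *
s=state();print(s['ee_pos'],s['ee_rot'],s['gripper_width'],s['force'])
c=[*s['ee_pos'],s['ee_rot'][2]]; m=(562,222.6,9.9)
print(rel(c,*frame(m,(75,135,107)),9.9))
for th in np.linspace(1.85,0,13):
    a=np.radians(20)+th; print((-70*np.cos(a)-41.1).round(1),(-70*np.sin(a)+56.6).round(1))
E
```

```text
[612.7304839  367.31117991 200.08808761] [ 1.79999127e+02 -2.42813975e-02  9.88509649e+00] 60.27952920262984 [-0.94808462 -0.30176595  0.7544034 ]
[-0.0, 0.1, -1.2, 93.1]
0.0 -0.0
-9.1 -5.7
-19.1 -9.8
-29.5 -12.4
-40.3 -13.4
-51.0 -12.7
-61.6 -10.3
-71.6 -6.4
-80.9 -1.0
-89.3 5.8
-96.5 13.8
-102.4 22.8
-106.9 32.7
```

Call:
{"name": "carry_out", "arguments": {
  "commands": [
    [0,0,0,0,-1,45,0.32],
    [0,0,0,0,-1,92,0.32],
    [0,0,0,0,-1,92,0.32],
    [0,0,0,0,-1,92,0.32],
    [0,0,0,0,-1,92,0.32],
    [0,0,0,0,-1,92,-0.6],
    [0,0,0,0,-1,92,-0.6],
    [0,0,0,0,-1,92,-0.6],
    [0,0,0,0,-1,92,-0.6],
    [0,0,0,0,-1,92,-0.6],
    [0,0,0,0,-1,92,-0.6]
  ],
  "force": 15
}}

```text
time_s: 40.1
ee_pos: [612.7, 369.4, 108.0]
ee_rot: [-180.0, -0.0, 9.9]
force: [-0.5, -0.7, 3.2]
gripper_width: 30.1
gripper_force: 15.0
```

Call:
{"name": "carry_out", "arguments": {
  "commands": [
    [0,0,0,-5,0,-3,-0.6],
    [0,0,0,-9.1,0,-5.7,-0.6],
    [0,0,0,-19.1,0,-9.8,-0.6],
    [0,0,0,-29.5,0,-12.4,-0.6],
    [0,0,0,-40.3,0,-13.4,-0.6],
    [0,0,0,-51,0,-12.7,-0.6],
    [0,0,0,-61.6,0,-10.3,-0.6],
    [0,0,0,-71.6,0,-6.4,-0.6],
    [0,0,0,-80.9,0,-1,-0.6],
    [0,0,0,-89.3,0,5.8,-0.6],
    [0,0,0,-96.5,0,13.8,-0.6],
    [0,0,0,-102.4,0,22.8,-0.6],
    [0,0,0,-105,0,28,-0.6],
    [0,0,0,-107,0,33,-0.6],
    [0,0,0,-108,0,36,-0.6],
    [0,0,0,-108,0,37,-0.6],
    [0,0,0,-108,0,37,-0.6],
    [0,0,0,-108,0,37,-0.6]
  ]
}}

```text
time_s: 41.9
ee_pos: [503.3, 350.3, 71.5]
ee_rot: [180.0, 0.3, 9.9]
force: [-7.3, -1.8, 12.5]
gripper_width: 29.9
gripper_force: 15.0
```

Call:
{"name": "carry_out", "arguments": {
  "commands": [
    [0,0,0,0,0,0,0.32],
    [0,0,0,0,0,0,0.32],
    [0,0,0,0,0,0,0.32],
    [0,0,0,0,0,0,0.32],
    [0,0,0,2,0,-40,0.32],
    [0,0,0,4,0,-60,-1],
    [0,0,0,4,0,-60,-1],
    [0,0,0,4,0,-60,-1],
    [0,0,0,4,0,-60,-1],
    [0,0,0,4,0,-60,-1],
    [0,0,0,4,0,-60,-1],
    [0,0,0,4,0,-40,-1],
    [0,0,0,4,0,-30,-1],
    [0,0,0,4,0,-25,-1],
    [0,0,0,4,0,-22,-1],
    [0,0,0,4,0,-22,-1],
    [0,0,0,4,0,-22,-1]
  ]
}}

```text
time_s: 43.6
ee_pos: [509.5, 351.1, 97.5]
ee_rot: [-180.0, -0.0, 9.9]
force: [-7.9, -4.9, 26.9]
gripper_width: 0.4
gripper_force: 13.4
```

```bash
python3 - <<'E'
from h import *
c=[*state()['ee_pos'],9.9]
print(rel(c,443.3,-118.3,240,11.3))
E
```

```text
[-1.4, -145.9, 451.0, -142.5]
```

Call:
{"name": "carry_out", "arguments": {
  "commands": [
    [0,0,0,0,0,-50,-1],
    [0,0,0,0,0,-100,-1],
    [0,0,0,0,0,-142,0.6],
    [0,0,-1.4,-146,451,-142,0.6],
    [0,0,-1.4,-146,451,-142,0.6],
    [0,0,-1.4,-146,451,-142,0.6],
    [0,0,-1.4,-146,451,-142,0.6],
    [0,0,-1.4,-146,451,-142,0.6],
    [0,0,-1.4,-146,451,-142,0.6],
    [0,0,-1.4,-146,451,-142,0.6],
    [0,0,-1.4,-146,451,-142,0.6],
    [0,0,-1.4,-146,451,-142,0.6],
    [0,0,-1.4,-146,451,-142,0.6],
    [0,0,-1.4,-146,451,-142,0.6],
    [0,0,-1.4,-146,451,-142,0.6],
    [0,0,-1.4,-146,451,-142,0.6],
    [0,0,-1.4,-146,451,-142,0.6],
    [0,0,-1.4,-146,451,-142,0.6]
  ]
}}

```text
time_s: 45.4
ee_pos: [444.1, -117.0, 234.5]
ee_rot: [-180.0, 0.0, 11.4]
force: [-0.9, -0.3, -0.0]
gripper_width: 73.0
gripper_force: 0.0
```

```bash
python3 - <<'E'
from h import *
s=state();print(s['time_s'],s['ee_pos'],s['ee_rot'],s['gripper_width']); T=pose(s);np.save('T10.npy',T)
q=(443.3,-118.3,11.3)
snap('wrist','w10',None,1.3)
im=cv2.imread('pics/w10.png')
for p in [(x,y,55) for x in(90,-90) for y in(55,-55)]+[(62,0,135),(0,0,135),(-62,0,135)]:
    u=proj('wrist',frame(q,p),T)[0]; print(p,u.round(1)); cv2.circle(im,tuple(int(i) for i in (u+.5)*1.3-.5),3,(0,255,0),1)
cv2.imwrite('pics/w10.png',im)
E
```

```text
45.4 [ 444.05883744 -116.99504969  234.5240674 ] [-1.79996062e+02  1.41031611e-04  1.14147012e+01] 73.04575833023303
(90, 55, 55) [206.6  85. ]
(90, -55, 55) [313.5  85.2]
(-90, 55, 55) [213.4 244.1]
(-90, -55, 55) [305.8 244.3]
(62, 0, 135) [260.2 118.9]
(0, 0, 135) [259.9 191.4]
(-62, 0, 135) [259.8 255.3]
```

View pics/w10.png

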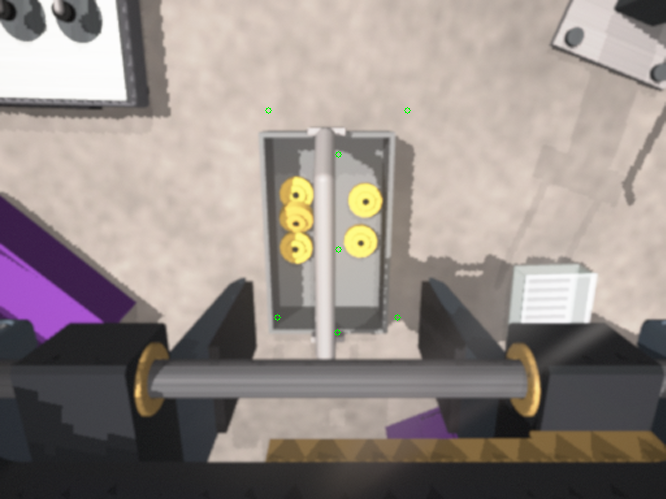

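```bash
python3 - <<'E'
from h import *
T=np.load('T10.npy')
p=(np.array([(263,133),(394,133),(273,331),(386,331),(325,150)],float)+.5)/1.3-.5
q=fit([(90,55,55),(90,-55,55),(-90,55,55),(-90,-55,55)],p[:4],(430,-110,11),'wrist',T)
print('bar',ray('wrist',p[4][0],190,142,T))
c=[*state()['ee_pos'],state()['ee_rot'][2]]; print(rel(c,q[0],q[1],116,q[2]))
E
```

```text
[ 426.2 -113.9   11.4] res [[-2.3, -1.1], [2.3, -1.0], [-2.2, 1.6], [2.2, 1.7]]
bar [ 444.94320548 -109.23295196  142.        ]
[0.0, -16.8, -6.6, 118.5]
```

Call:
{"name": "carry_out", "arguments": {
  "commands": [
    [0,0,0,-17,-6.5,0,0.6],
    [0,0,0,-17,-6.5,0,0.6],
    [0,0,0,-17,-6.5,45,0.6],
    [0,0,0,-17,-6.5,90,0.6],
    [0,0,0,-17,-6.5,117,0.6],
    [0,0,0,-17,-6.5,117,0.6],
    [0,0,0,-17,-6.5,117,0.6],
    [0,0,0,-17,-6.5,117,0.6],
    [0,0,0,-17,-6.5,117,-0.95],
    [0,0,0,-17,-6.5,117,-0.95],
    [0,0,0,-17,-6.5,117,-0.95],
    [0,0,0,-17,-6.5,117,-0.95],
    [0,0,0,-17,-6.5,117,-0.95],
    [0,0,0,-17,-6.5,117,-0.95],
    [0,0,0,-17,-6.5,117,-0.95],
    [0,0,0,-17,-6.5,117,-0.95]
  ],
  "force": 35
}}

```text
time_s: 47.05
ee_pos: [425.8, -114.6, 117.5]
ee_rot: [-180.0, 0.0, 11.3]
force: [-0.9, 1.0, 0.7]
gripper_width: 13.2
gripper_force: 35.0
```

Call:
{"name": "carry_out", "arguments": {
  "commands": [
    [0,0,0,0,0,-10,-0.95],
    [0,0,0,0,0,-40,-0.95],
    [0,0,0,0,0,-70,-0.95],
    [0,0,0,0,0,-95,-0.95],
    [0,0,0,0,0,-120,-0.95],
    [0,0,0,0,0,-120,-0.95],
    [0,0,0,0,0,-120,-0.95],
    [0,0,0,0,0,-120,-0.95]
  ]
}}

```text
time_s: 47.85
ee_pos: [424.8, -114.6, 235.9]
ee_rot: [-179.9, 0.2, 11.3]
force: [-0.2, 0.4, -2.9]
gripper_width: 13.1
gripper_force: 35.0
```

```bash
python3 - <<'E'
from h import *
im=cv2.imread('pics/raw_side0.png')[95:175,225:315]; im=cv2.resize(im,None,fx=7,fy=7,interpolation=cv2.INTER_CUBIC)
for q,col in(((656.4,-328.2,-8.6),(0,255,0)),((653.5,-328.2,-8.6),(0,0,255))):
    for y in(28,-28):
        u=proj('side',[frame(q,(-116,y,213)),frame(q,(-105,y,190)),frame(q,(-20,y,190)),frame(q,(0,y,0))]);print(q,y,u.round(1).tolist())
        for a in u: cv2.circle(im,tuple(int(i) for i in (a-[225,95]+.5)*7-.5),4,col,1)
cv2.imwrite('pics/s11.png',im)
s=state();print(s['ee_pos'],s['gripper_width'],s['force'])
E
```

```text
(656.4, -328.2, -8.6) 28 [[278.3, 122.0], [275.5, 126.8], [257.1, 116.3], [253.1, 159.4]]
(656.4, -328.2, -8.6) -28 [[290.5, 115.4], [287.6, 120.2], [269.2, 110.2], [264.1, 153.0]]
(653.5, -328.2, -8.6) 28 [[279.0, 122.3], [276.2, 127.1], [257.8, 116.6], [253.7, 159.7]]
(653.5, -328.2, -8.6) -28 [[291.3, 115.7], [288.4, 120.5], [269.9, 110.5], [264.8, 153.3]]
[ 424.76758049 -114.61520948  235.92079393] 13.055565296062051 [-0.23203613  0.42555932 -2.87499016]
```

View pics/s11.png

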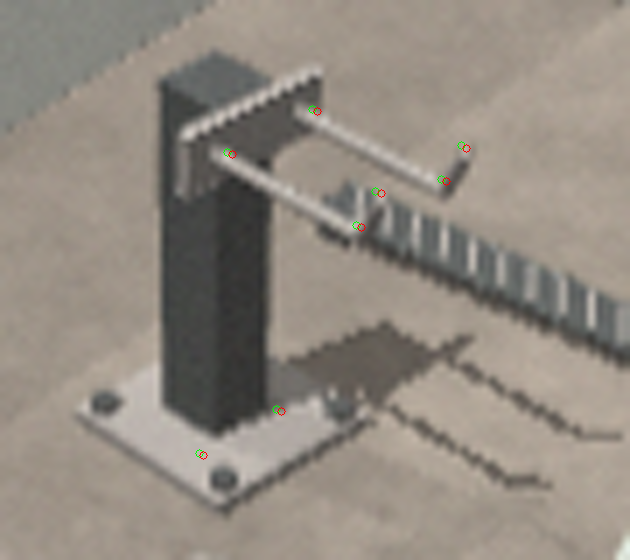

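```bash
python3 - <<'E'
from h import *
c=[425.2,-114.6,236.5,11.3]; q=(655,-328.2,-8.6)
print(frame(q,(-83,0,0)),rel(c,*frame(q,(-83,0,236.5)),81.4))
E
```

```text
[np.float64(572.9332203730985), np.float64(-315.7885664941721), 0] [-70.1, 105.4, 226.2, 0.0]
```

Call:
{"name": "carry_out", "arguments": {
  "commands": [
    [0,0,-3,4,9,0,-0.95],
    [0,0,-8,12,26,0,-0.95],
    [0,0,-14,21,45,0,-0.95],
    [0,0,-20,30,65,0,-0.95],
    [0,0,-26,39,84,0,-0.95],
    [0,0,-32,48,103,0,-0.95],
    [0,0,-38,57,123,0,-0.95],
    [0,0,-44,66,142,0,-0.95],
    [0,0,-50,75,161,0,-0.95],
    [0,0,-56,84,181,0,-0.95],
    [0,0,-62,93,200,0,-0.95],
    [0,0,-66,99,213,0,-0.95],
    [0,0,-69,103,222,0,-0.95],
    [0,0,-70,105.5,226,0,-0.95],
    [0,0,-70,105.5,226,0,-0.95],
    [0,0,-70,105.5,226,0,-0.95],
    [0,0,-70,105.5,226,0,-0.95],
    [0,0,-70,105.5,226,0,-0.95]
  ]
}}

```text
time_s: 49.65
ee_pos: [573.5, -315.4, 237.7]
ee_rot: [180.0, 0.0, 81.3]
force: [1.0, 0.2, -2.9]
gripper_width: 12.9
gripper_force: 35.0
```

```bash
python3 - <<'E'
from h import *
s=state();print(s['time_s'],s['ee_pos'],s['ee_rot'],s['gripper_width'],s['force'])
q=(655,-328.2,-8.6);c=[*s['ee_pos'],s['ee_rot'][2]];print(rel(c,*frame(q,(-83,0,180)),81.4))
snap('top','t12',(250,95,380,215),3); snap('side','s12',(205,80,335,210),3)
a=cv2.imread('pics/t12.png');b=cv2.imread('pics/s12.png');h=np.zeros((390,784,3),np.uint8);h[:360,:390]=a;h[:,394:]=b;cv2.imwrite('pics/c12.png',h)
E
```

```text
49.65 [ 573.48179366 -315.42054525  237.72814901] [1.79998820e+02 1.00728470e-03 8.13124735e+01] 12.898846508106354 [ 0.95205251  0.21349277 -2.94567406]
[-0.1, -0.4, -0.5, 57.7]
```

Call:
{"name": "carry_out", "arguments": {
  "commands": [
    [0,0,0,0,0,12,-0.95],
    [0,0,0,0,0,25,-0.95],
    [0,0,0,0,0,38,-0.95],
    [0,0,0,0,0,50,-0.95],
    [0,0,0,0,0,53,-0.95],
    [0,0,0,0,0,53,-0.95],
    [0,0,0,0,0,53,-0.95]
  ]
}}

```text
time_s: 50.45
ee_pos: [574.0, -316.0, 184.9]
ee_rot: [179.9, 0.0, 81.3]
force: [0.6, -0.8, -2.5]
gripper_width: 13.3
gripper_force: 35.0
```

Call:
{"name": "carry_out", "arguments": {
  "commands": [
    [0,0,0,0,0,2,-0.95],
    [0,0,0,0,0,4,-0.95],
    [0,0,0,0,0,5.5,-0.95],
    [0,0,0,0,0,5.5,-0.95],
    [0,0,0,0,0,5.5,-0.95]
  ]
}}

```text
time_s: 50.95
ee_pos: [573.7, -315.9, 179.1]
ee_rot: [180.0, 0.0, 81.3]
force: [0.7, 0.3, -3.1]
gripper_width: 13.2
gripper_force: 35.0
```

Call:
{"name": "carry_out", "arguments": {
  "commands": [
    [0,0,0,0,0,1,-0.95],
    [0,0,0,0,0,2,-0.95],
    [0,0,0,0,0,3,-0.95],
    [0,0,0,0,0,3,-0.95],
    [0,0,0,0,0,3,-0.95]
  ]
}}

```text
time_s: 51.45
ee_pos: [574.0, -316.0, 178.1]
ee_rot: [179.9, 0.1, 81.3]
force: [-1.9, 0.8, 5.0]
gripper_width: 12.7
gripper_force: 35.0
```

```bash
python3 - <<'E'
from h import *
snap('top','t13',(250,95,380,215),3); snap('side','s13',(205,80,335,210),3)
a=cv2.imread('pics/t13.png');b=cv2.imread('pics/s13.png');h=np.zeros((390,784,3),np.uint8);h[:360,:390]=a;h[:,394:]=b;cv2.imwrite('pics/c13.png',h)
E
```

Call:
{"name": "carry_out", "arguments": {
  "commands": [
    [0,0,0,0,0,-1,-0.95],
    [0,0,0,0,0,-1,-0.5],
    [0,0,0,0,0,-1,-0.3],
    [0,0,0,0,0,-1,0],
    [0,0,0,0,0,-1,0],
    [0,0,0,0,0,-1,0],
    [0,0,0,0,0,-10,0],
    [0,0,0,0,0,-25,0],
    [0,0,0,0,0,-50,0],
    [0,0,0,0,0,-80,0],
    [0,0,0,0,0,-110,0],
    [0,0,0,0,0,-140,0],
    [0,0,0,-20,200,-140,0],
    [0,0,0,-20,200,-140,0],
    [0,0,0,-20,200,-140,0],
    [0,0,0,-20,200,-140,0],
    [0,0,0,-20,200,-140,0],
    [0,0,0,-20,200,-140,0],
    [0,0,0,-20,200,-140,0]
  ]
}}

```text
time_s: 53.45
ee_pos: [768.2, -365.8, 315.6]
ee_rot: [-179.9, -0.0, 81.3]
force: [-0.2, 0.7, -0.1]
gripper_width: 45.4
gripper_force: 0.0
```

```bash
python3 - <<'E'
from h import *
s=state();print(s['time_s'],s['ee_pos'],s['force'])
# tool y at yaw 81.3 = world +x : stays clear of tote
a=grab_frame('top')[:,:,::-1][80:220,90:400]; b=grab_frame('side')[:,:,::-1][80:330,60:340]
a=cv2.resize(a,(480,217));b=cv2.resize(b,None,fx=1.8,fy=1.8)[:380]
h=np.zeros((600,800,3),np.uint8);h[:217,:480]=cv2.resize(a,(480,217));h[219:219+380,:b.shape[1]]=b;cv2.imwrite('pics/f.png',h)
E
```

```text
53.45 [ 768.16382414 -365.81359645  315.6462309 ] [-0.22096367  0.68500478 -0.10280157]
```

View pics/f.png

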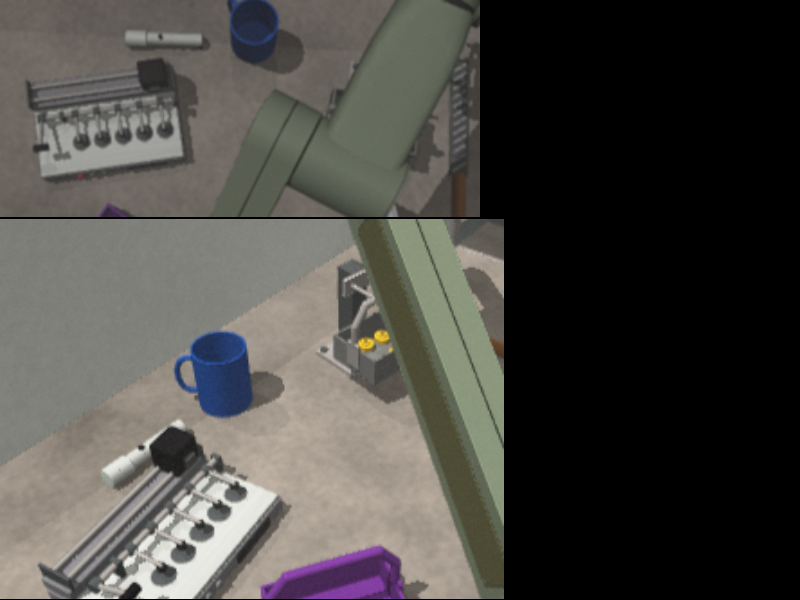

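```bash
python3 -c "
from workcell import workorder
print(workorder.job_done())"
```

```text
the job is handed in; nothing more can be done
None
```

The job is handed in at about 53 s: all five tags are in the tote, the presser went fully up and was pressed fully down again (checked with 27 N at the knob), and the tote hangs on the double hook. The last picture shows it hanging level, but the arm hid the prongs, so that the bar rests on both was not seen.

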